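Pack the hand-stitching tray

ROBOT

A 6-joint arm with a two-finger parallel gripper is mounted at the origin on the work surface; the furniture and walls round the work are solid. World frame = base frame: x ahead of the robot, y to its left, z up, the work surface at z = 0. Lengths are in m, angles in rad, forces in N, time in s.
With the tool pointing down it reaches from about 0.425 to 0.95 m from the base axis. Payload 14.7 kg.
Tool frame: the origin (TCP) lies midway between the tips of the shut fingers; the grasp point (between the pads) lies 19 mm behind it (env.pinch_z is the z of the grasp point in the tool frame, in m); z points along the fingers, y is the line along which they close (so a half turn about z gives the same grasp; the last joint's range is limited). The gripper opens to 85 mm and grips with 20 to 120 N. Pads are 22 mm wide; open, the fingers measure 114 mm over their backs; the gripper's body (76 mm by 85 mm) begins 54 mm behind the grasp point. The pads swing forward as they close: fully open they stand 13 mm farther back than shut.
Start: joints at [1.271, 0.48, 1.596, -0, 1.065, -0.047], TCP at [0.163, 0.629, 0.231] pointing down, gripper open.
Joint ranges: [-2.75, 2.75], [-0.82, 2.05], [0.23, 2.67], [-1.56, 4.7], [0.09, 2.69], [-2.92, 2.92]. Speed limits (rad/s): [1.89, 1.89, 2.39, 3.01, 3.01, 3.01].

INTERFACE

Orientations are given as a rotation vector (axis times angle).
In Python, from workcell import sensors, viewer, env, nets gives the robot as it stands.
- The arm moves only by the tool apply_moves, never from a script. Its argument "motion" is a list of rows, each a list of 3 entries, a list of its own where there are three numbers: the finger opening in mm, from 0 to 85.4, then the shift along the world's x, y, z in units of 40 mm (1.0 is 40 mm), then the turn about the world's z in units of 5 degrees (1.0 is 5 degrees). A call has 1 to 10 rows; each row is the pose to reach, as a shift and turn from the pose commanded when the call began; what a row does not reach only later rows make up. A row lasts 1/12 s, in which the tool goes at most 41.7 mm and 7.16 degrees, less where a joint would pass 70% of its speed; a pose out of reach is approached as far as the arm can. A call with a gripper value outside its range is refused whole. The fingers move at their own pace and stop on an object; "force" is the grip in N (left out, the last holds). Time passes only in rows, so rows that repeat a pose let the fingers close. It gives the time, the measured TCP pose, the force, the opening and the grip force at its end, in the units of the state.
- sensors.get_obs(): the state, without advancing time (a new reading comes with each control period).
- viewer.read_camera(name): name is "scene" or "top" or "wrist"; returns a dict with "image" (420x560x3 uint8, red, green, blue), "fx", "fy", "cx", "cy" (pixels), "eye" and "attitude" of the camera in the world. Camera axes: x right, y down, z forward; pixel columns grow to the right and rows downward; lengths in m; the calibration is good to about 2 mm. A picture is of the moment at which its call begins. There is no depth.
- env.hand_in(): hands the job in; it is judged then, once.
Trained networks look in a picture, given as the dict that the camera call returned (one of the last four; its "shot" number tells which), for a name from the list of things; names that differ only in an ending like _2 or _b are one class to them, and where a whole thing is asked for, a point or a joint stands for the part that bears it (a point fixed in the world has none). Each returns a list of dicts, best first, with "conf" (0 to 1); they miss things now and then, are a little off and sometimes report something else, mostly with a low value. They report only what shows in the picture. A call takes as long as a camera call.
- nets.spot_in(picture, query): "centre" ([x, y, z] in m, in the coordinates of the camera as it stood for that picture, good to about 4 mm: the middle of the surface that is visible of it).
The state is a dict: "clock": time; "qpos": joint angles; "dq": joint speeds; "joint_efforts": joint torques, N m; "eef_pos": TCP position; "ee_rot": TCP orientation; "ft_force": force on the tool from outside, world axes, zero at the start; "ft_torque": the same for the moment, N m; "width": opening from 0.0 (shut) to 1.0 (fully open); "gripper_force": force on a finger pad.
Only numpy, scipy, OpenCV 4.12 (cv2) and the standard library are available. Lean on these libraries where they do the work, as an engineer would, in place of code of your own. Each camera call takes 0.05 s, during which the arm holds its last target. There are 200 camera calls.

TASK

Get the stitching tray ready: stand the tall slim spool of thread upright in the round nest, and lay the beeswax cake in the short rectangular nest, the needle tin in the wide one and the awl in the long narrow one, each resting on the floor of its nest, lengthwise and wholly inside the rim. The short spool and the edge beveler (curved shaft, pale handle) do not belong to the set: leave them where they are.

Things in the scene. Friction and masses are not known exactly. Their poses are not given: they have to be found in the camera images.
- spool_tall: The tall, slim spool of waxed thread, standing on end: 50 mm high, flanges 36 mm across top and bottom (each 5 mm thick), wound core 33 mm across; a short stiff thread end sticks out to one side (looks only). Dark flanges, the taller of the two spools. Origin on the spool's axis at its underside, z up.
- spool_short: The short, squat spool of waxed thread, standing on end: 36 mm high, flanges 40 mm across, pale wooden flanges. It stays where it is. Origin on its axis at its underside.
- wax_cake: Cake of beeswax with thread grooves in the top, 34 (x) by 50 (y) by 20 mm high, lying flat. Origin at the centre of its underside, z up.
- needle_tin: Flat slip-lid needle tin with rounded corners (dark lid, pale bottom), 41 (x) by 75 (y) by 16 mm high, closed, lying flat. Origin at the centre of its underside, z up.
- awl: Awl lying flat: dark reddish bulbous wooden handle, straight thin pointed steel shaft; 123 mm long along its y. Handle from y = 0 to +62 mm, up to 27 mm wide and 26 mm high (grip it at y = +31 mm); shaft from y = 0 to -62 mm, 4 mm thick, 13 mm up. Origin at half length, under the handle, z up. Let go, it rocks 0.09 rad till its point touches down.
- beveler: Edge beveler lying flat: pale wooden handle and a slightly curved, flat steel shaft; 27 by 128 by 26 mm, long along its y with the handle at +y. Looks much like the awl but stays where it is. Origin at half length, at its underside.
- nest_round: Round wooden nest, 62 mm outside, 54 mm inside diameter. One of four nests standing in a row, in any order, 75 mm between centres, in a low wooden tray (342 by 166 mm, rim 16 mm above the bench, as high as the nests' rims). Fixed. Origin: centre of its underside, 6 mm above the bench; its floor is 4 mm, its rim's top 10 mm above the origin.
- nest_short: Smallest rectangular wooden nest, inside 52 (x) by 68 (y) mm, rim 4 mm thick, for the wax cake. Fixed. Origin: centre of its underside, 6 mm above the bench; its floor is 4 mm, its rim's top 10 mm above the origin. Its long side is along its own y (across the tray), short side along x.
- nest_wide: Middle-length, widest rectangular wooden nest, inside 59 (x) by 93 (y) mm, rim 4 mm thick, for the needle tin. Fixed. Origin: centre of its underside, 6 mm above the bench; its floor is 4 mm, its rim's top 10 mm above the origin. Its long side is along its own y (across the tray), short side along x.
- nest_long: Longest, narrowest rectangular wooden nest, inside 46 (x) by 142 (y) mm, rim 4 mm thick, for the awl, handle to either end. Fixed. Origin: centre of its underside, 6 mm above the bench; its floor is 4 mm, its rim's top 10 mm above the origin. Its long side is along its own y (across the tray), short side along x.

How it is judged:
By the outcome, as a careful person would: the job done as asked, in the order asked, and still so for the second after the job is handed in, with the robot touching nothing.
It also fails if it takes over 112 s, if anything falls off the work surface, if the arm or the gripper's body presses on something with over 40 N, if the wrist force passes 120 N, or if a joint passes its speed limit or range.

## Working session

There is one attempt and no reset: what is moved stays moved. The work goes in short steps, Python scripts to look and compute and a tool call to move; the robot and the scene stay as the last step left them, time stands still between calls to the robot, and variables do not carry over. Pictures are saved under pics/ and viewed, at most 14 in all, crops included, and the job is handed in when it is done.

Besides the shell and the picture viewer there is one more tool, called after "Call:" as name(argument=value, ...) on one line, values as JSON. apply_moves: Moves the arm, as the interface text tells. Its arguments: {"type":"object","properties":{"motion":{"type":"array"},"force":{"type":"number"}},"required":["motion"]}

```bash
mkdir -p pics; ls; cat > h.py <<'E'
import numpy as np, cv2
from scipy.spatial.transform import Rotation as R
from workcell import sensors, viewer, env, nets
def shot(n,save=None):
    p=viewer.read_camera(n)
    if save: cv2.imwrite('pics/'+save,p['image'][...,::-1])
    return p
def rot(p):
    a=np.array(p['attitude'],float)
    return a if a.shape==(3,3) else (R.from_rotvec(a).as_matrix() if a.size==3 else R.from_quat(a).as_matrix())
def world(p,c): return rot(p)@np.array(c)+np.array(p['eye'])
def pix2w(p,u,v,z):
    d=rot(p)@np.array([(u-p['cx'])/p['fx'],(v-p['cy'])/p['fy'],1.]); e=np.array(p['eye'])
    return e+d*(z-e[2])/d[2]
def w2pix(p,w):
    c=rot(p).T@(np.array(w)-np.array(p['eye'])); return [p['fx']*c[0]/c[2]+p['cx'],p['fy']*c[1]/c[2]+p['cy']]
E
python3 - <<'E'
from h import *
o=sensors.get_obs(); print({k:np.round(v,3) for k,v in o.items()}, env.pinch_z)
for n in ['top','scene']:
    p=shot(n,n+'0.png'); print(n,p['eye'],p['attitude'],p['fx'],p['cx'],p['cy'])
    for q in ['spool_tall','spool_short','wax_cake','needle_tin','awl','beveler','nest_round','nest_short','nest_wide','nest_long']:
        print(q,[(round(d['conf'],2),np.round(world(p,d['centre']),3).tolist(),np.round(w2pix(p,world(p,d['centre']))).tolist()) for d in nets.spot_in(p,q)[:2]])
E
```

```text
pics
{'clock': np.float64(0.0), 'qpos': array([ 1.271,  0.481,  1.597,  0.   ,  1.065, -0.047]), 'dq': array([ 0.   ,  0.   , -0.001, -0.   , -0.001,  0.   ]), 'joint_efforts': array([-4.0000e-03, -9.5064e+01, -4.3018e+01, -0.0000e+00,  1.2000e-02,
       -0.0000e+00]), 'eef_pos': array([0.162, 0.629, 0.231]), 'ee_rot': array([-3.960e-01, -3.116e+00,  2.000e-03]), 'ft_force': array([ 0.273,  0.441, -0.168]), 'ft_torque': array([-0.017,  0.027, -0.007]), 'gripper_force': np.float64(0.0), 'width': np.float64(0.994)} -0.0187
top [0.4276107  0.03108986 1.12061853] [-2.18535959  2.1817945  -0.09529496] 412.3954609328369 270.8711714374141 207.08397200745304
spool_tall [(0.54, [0.432, 0.308, 0.047], [161.0, 238.0])]
spool_short [(0.67, [0.447, 0.183, 0.036], [210.0, 233.0])]
wax_cake [(0.59, [0.566, 0.202, 0.015], [205.0, 189.0]), (0.37, [0.474, 0.087, 0.022], [247.0, 223.0])]
needle_tin []
awl [(0.71, [0.474, 0.087, 0.017], [247.0, 223.0]), (0.67, [0.495, -0.255, 0.01], [374.0, 216.0])]
beveler [(0.63, [0.482, 0.424, 0.02], [120.0, 220.0]), (0.49, [0.574, 0.311, 0.013], [165.0, 186.0])]
ne
[... 342 characters left out ...]
0783248  -0.42968198] 516.883243127479 277.25720373050865 204.76472766509366
spool_tall [(0.65, [0.429, 0.307, 0.032], [197.0, 186.0])]
spool_short [(0.63, [0.45, 0.172, 0.03], [231.0, 200.0]), (0.33, [0.431, 0.305, 0.029], [198.0, 186.0])]
wax_cake [(0.62, [0.562, 0.191, 0.021], [248.0, 181.0])]
needle_tin [(0.5, [0.571, 0.305, 0.011], [226.0, 168.0])]
awl [(0.6, [0.467, 0.072, 0.013], [258.0, 213.0])]
beveler [(0.54, [0.478, 0.418, 0.015], [185.0, 168.0])]
nest_round [(0.54, [0.487, -0.181, 0.011], [325.0, 246.0])]
nest_short [(0.86, [0.513, -0.408, 0.011], [393.0, 276.0])]
nest_wide [(0.91, [0.495, -0.255, 0.007], [346.0, 256.0])]
nest_long [(0.76, [0.506, -0.329, 0.007], [369.0, 266.0])]
```

```bash
python3 - <<'E'
import cv2
a=cv2.imread('pics/top0.png'); 
cv2.imwrite('pics/c1.png',cv2.resize(a[150:290,90:290],None,fx=4,fy=4,interpolation=3))
cv2.imwrite('pics/c2.png',cv2.resize(a[150:290,280:480],None,fx=4,fy=4,interpolation=3))
E
```

```text
(no output)
```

View pics/c1.png

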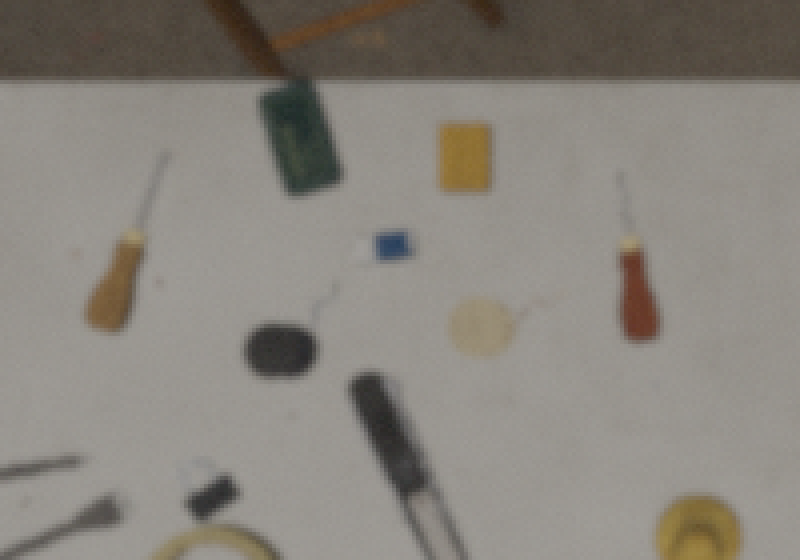

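View pics/c2.png

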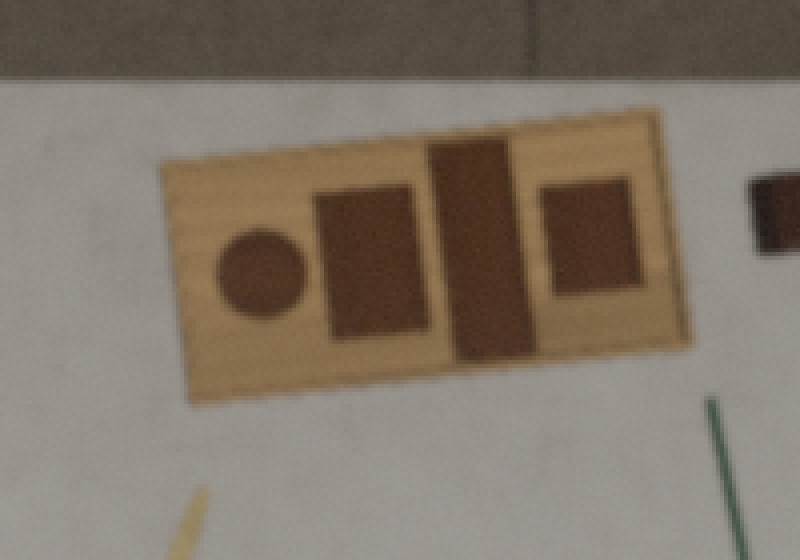

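View pics/scene0.png

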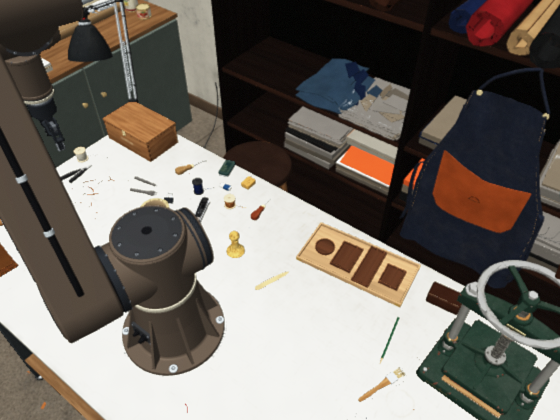

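The top view (crop coordinates ×4) shows the beveler at left, the tin (300,135), wax (465,157), tall spool (280,350), short spool (482,327) and awl (638,290). The tray's nest order is round, wide, long, short, and it's turned about 6°. Next I'll measure all of these.

```bash
python3 - <<'E'
from h import *
p=shot('top')
def c1(x,y,z): return pix2w(p,90+(x-1.5)/4,150+(y-1.5)/4,z)
def c2(x,y,z): return pix2w(p,280+(x-1.5)/4,150+(y-1.5)/4,z)
T=[c2(*q,.016) for q in [(163,160),(657,110),(690,347),(190,403)]]
print('tray corners',np.round(T,3).tolist(),'ctr',np.mean(T,0).round(4)); 
for a,b in [(0,1),(1,2),(2,3),(3,0)]:
    d=(T[b]-T[a])[:2]; print(np.hypot(*d).round(4),np.degrees(np.arctan2(d[1],d[0])).round(1))
for n,qs in dict(round=[(218,272),(307,272),(262,229),(262,319)],wide=[(314,195),(412,185),(430,329),(332,340)],long=[(430,145),(509,138),(536,353),(458,361)],short=[(541,187),(630,179),(643,286),(554,294)]).items():
    print(n,np.mean([c2(*q,.015) for q in qs],0).round(4))
def seg(img,box,f):
    x0,y0,x1,y1=box; s=img[y0:y1,x0:x1].astype(float); m=f(s[...,0],s[...,1],s[...,2]).astype(np.uint8)
    n,l,st,ce=cv2.connectedComponentsWithStats(m); k=1+np.argmax(st[1:,4]); ys,xs=np.where(l==k)
    return np.c_[xs+x0,ys+y0].astype(np.float32)
I=p['image']
for n,box,f,z in [('tin',(150,168,180,203),lambda r,g,b:(r<90)&(g>r),.016),('wax',(195,175,220,202),lambda r,g,b:(r-b>50),.02),('awl',(240,212,262,240),lambda r,g,b:(r-g>25),.013),('spoolT',(148,226,172,248),lambda r,g,b:(r<95),.05)]:
    P=seg(I,box,f); W=np.array([pix2w(p,u,v,z)[:2] for u,v in P],np.float32); rc=cv2.minAreaRect(W*1000)
    bx=np.array(cv2.boxPoints(rc)); e=[bx[1]-bx[0],bx[2]-bx[1]]; e=max(e,key=lambda t:np.hypot(*t))
    print(n,len(P),np.round(rc[0],1),np.round(rc[1],1),'long dir deg',np.degrees(np.arctan2(e[1],e[0])).round(1),'mean',(W.mean(0)*1000).round(1))
print('spool top c', c1(270,350,.05),c1(290,350,.0))
print('awl',c1(640,335,.013),c1(629,245,.013),c1(620,172,.013))
E
```

```text
tray corners [[0.564, -0.11, 0.016], [0.599, -0.445, 0.016], [0.439, -0.462, 0.016], [0.401, -0.127, 0.016]] ctr [ 0.5008 -0.286   0.016 ]
0.3372 -84.1
0.1611 -174.0
0.3378 96.4
0.1639 5.8
round [ 0.4881 -0.1761  0.015 ]
wide [ 0.4956 -0.2501  0.015 ]
long [ 0.5047 -0.3253  0.015 ]
short [ 0.5132 -0.399   0.015 ]
tin 383 [579.5 310.3] [75.1 38.9] long dir deg 19.3 mean [578.7 310.1]
wax 192 [564.8 199.2] [43.5 29.5] long dir deg 0.7 mean [565.6 199.1]
awl 135 [472.6  81. ] [56.4 18.8] long dir deg 0.4 mean [469.6  82.6]
spoolT 183 [435.8 310.4] [30.9 41.5] long dir deg -89.9 mean [435.  310.6]
spool top c [0.43547909 0.31775566 0.05      ] [0.4358656  0.31764149 0.        ]
awl [0.44612285 0.08047032 0.013     ] [0.50655661 0.08820176 0.013     ] [0.55596234 0.09457487 0.013     ]
```

Call:
apply_moves(motion=[[85,[0.7,-0.8,0],0.4],[85,[1.4,-1.6,0],0.8],[85,[2.1,-2.4,0],1.2],[85,[2.8,-3.2,0],1.6],[85,[3.5,-4.0,0],2.1],[85,[4.2,-4.8,0],2.5],[85,[4.9,-5.6,0],2.9],[85,[5.6,-6.4,0],3.3],[85,[6.2,-7.1,0],3.7],[85,[6.85,-7.8,0],4.1]])

```text
clock: 1.98
eef_pos: [0.4375, 0.3154, 0.2316]
ee_rot: [-0.168, 3.137, 0.0]
ft_force: [0.7, 0.8, -0.4]
width: 0.995
gripper_force: 0.0
```

Call:
apply_moves(motion=[[85,[0,0,0],0],[85,[0,0,0],0],[85,[0,0,0],0]])

```text
clock: 2.23
eef_pos: [0.4365, 0.3173, 0.2313]
ee_rot: [0.162, -3.137, -0.0]
ft_force: [-0.5, 0.6, -0.5]
width: 0.996
gripper_force: 0.0
```

```bash
python3 - <<'E'
from h import *
o=sensors.get_obs(); print({k:np.round(o[k],4).tolist() for k in ['clock','qpos','eef_pos','ee_rot','width']})
m=R.from_rotvec(o['ee_rot']).as_matrix(); print('y dir',np.degrees(np.arctan2(m[1,1],m[0,1])))
p=shot('wrist','w1.png'); print(p['eye'],p['attitude'],p['fx'])
for q in ['spool_tall','spool_short','wax_cake','needle_tin','awl','beveler']:
    print(q,[(round(d['conf'],2),np.round(world(p,d['centre']),3).tolist(),np.round(w2pix(p,world(p,d['centre']))).tolist()) for d in nets.spot_in(p,q)[:2]])
E
```

```text
{'clock': 2.2333, 'qpos': [0.5722, 0.3266, 1.8496, 0.0003, 0.9654, -1.1023], 'eef_pos': [0.4365, 0.3173, 0.2313], 'ee_rot': [0.1625, -3.1372, -0.0003], 'width': 0.9961}
y dir 95.92870474543619
[0.3662641  0.31037647 0.37358826] [1.9672027  2.18054994 0.31162343] 325.56572181785344
spool_tall [(0.64, [0.434, 0.311, 0.05], [274.0, 182.0])]
spool_short [(0.8, [0.451, 0.186, 0.039], [154.0, 183.0])]
wax_cake [(0.84, [0.545, 0.206, 0.017], [179.0, 258.0])]
needle_tin [(0.96, [0.573, 0.317, 0.013], [268.0, 286.0])]
awl [(0.94, [0.469, 0.085, 0.016], [71.0, 185.0])]
beveler [(0.97, [0.48, 0.427, 0.023], [372.0, 227.0])]
```

View pics/w1.png

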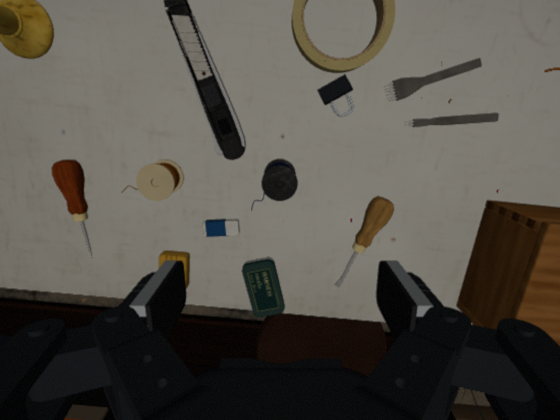

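The wrist view shows the tall spool at (280,180), the tin at (263,287) and the awl at (70,190), with the wax partly hidden by a finger. I'll zoom in on the spool.

```bash
python3 - <<'E'
from h import *
a=cv2.imread('pics/w1.png'); b=cv2.resize(a[150:210,240:320],None,fx=8,fy=8,interpolation=3)
cv2.imwrite('pics/c3.png',np.clip(b.astype(float)*2,0,255).astype(np.uint8))
p=shot('wrist')
c=np.array([pix2w(p,279,181,z) for z in(.025,.05)]);print(c.round(4))
t=a[255:320,235:290].astype(float); m=((t[...,1]>t[...,2]*1.25)&(t[...,2]<60)&(t[...,1]>35)).astype(np.uint8)
n,l,st,ce=cv2.connectedComponentsWithStats(m);k=1+np.argmax(st[1:,4]);ys,xs=np.where(l==k)
W=np.array([pix2w(p,x+235,y+255,.016)[:2]*1000 for x,y in zip(xs,ys)],np.float32);print('tin',cv2.minAreaRect(W))
print('tall circle check',[w2pix(p,[.4355+.018*np.cos(t),.317+.018*np.sin(t),.05]) for t in (0,1.57,3.14,4.71)])
E
```

```text
[[0.4376 0.3169 0.025 ]
 [0.4324 0.3165 0.05  ]]
tin ((576.8292236328125, 312.3548278808594), (72.28349304199219, 39.16326141357422), 18.013277053833008)
tall circle check [[np.float64(277.3711985274897), np.float64(201.06854974854846)], [np.float64(296.8102225782647), np.float64(185.87913195013533)], [np.float64(281.0985010019976), np.float64(166.48422141453412)], [np.float64(261.5187111399829), np.float64(182.16025510993074)]]
```

View pics/c3.png

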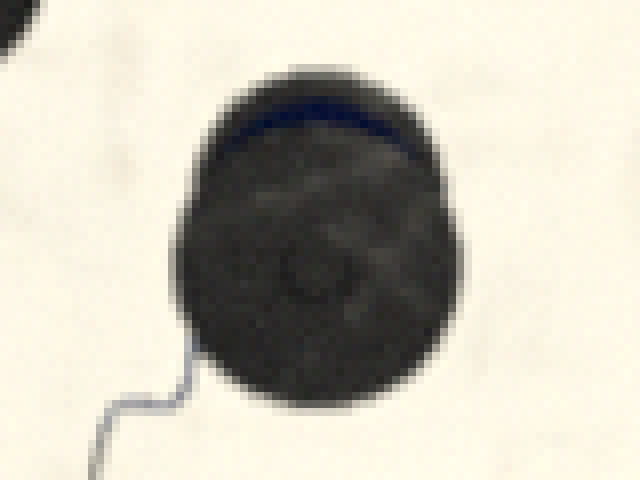

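Call:
apply_moves(motion=[[85,[0,0,-1],0],[85,[0,0,-2],0],[85,[0,0,-3],0],[85,[0,0,-4],0],[85,[0,0,-4.8],0],[85,[0,0,-5.3],0],[85,[0,0,-5.3],0],[85,[0,0,-5.3],0]])

```text
clock: 3.3
eef_pos: [0.4359, 0.3172, 0.0188]
ee_rot: [0.165, -3.135, 0.002]
ft_force: [-0.5, 0.4, 0.9]
width: 0.997
gripper_force: 0.0
```

Call:
apply_moves(motion=[[20,[0,0,0],0],[20,[0,0,0],0],[20,[0,0,0],0],[20,[0,0,0],0],[20,[0,0,0],0],[20,[0,0,0],0],[20,[0,0,0],0],[20,[0,0,0],0],[20,[0,0,0],0],[20,[0,0,0],0]], force=35)

```text
clock: 4.13
eef_pos: [0.4372, 0.3175, 0.0204]
ee_rot: [-0.165, 3.136, 0.001]
ft_force: [0.3, -3.7, 12.2]
width: 0.387
gripper_force: 33.5
```

Call:
apply_moves(motion=[[20,[0,0,0.5],0],[20,[0,0,1.4],0],[20,[0,0,2.4],0],[20,[0,-0.8,3],0],[20,[0.1,-1.8,3],0],[20,[0.2,-2.8,3],0],[20,[0.3,-3.8,3],0],[20,[0.4,-4.8,3],0],[20,[0.5,-5.8,3],0],[20,[0.6,-6.8,3],0]])

```text
clock: 4.97
eef_pos: [0.4604, 0.0435, 0.1399]
ee_rot: [-0.165, 3.136, -0.0]
ft_force: [0.8, 0.6, -1.8]
width: 0.391
gripper_force: 35.0
```

Call:
apply_moves(motion=[[20,[0.1,-1,0],0],[20,[0.2,-2,0],0],[20,[0.3,-3,0],0],[20,[0.4,-4,0],0],[20,[0.5,-4.8,0],0],[20,[0.6,-5.3,0],0],[20,[0.7,-5.54,0],0],[20,[0.7,-5.54,0],0],[20,[0.7,-5.54,0],0],[20,[0.7,-5.54,0],0]])

```text
clock: 5.8
eef_pos: [0.4881, -0.1751, 0.1393]
ee_rot: [0.166, -3.137, -0.001]
ft_force: [-0.4, -0.3, -0.5]
width: 0.388
gripper_force: 35.1
```

```bash
python3 - <<'E'
from h import *
o=sensors.get_obs(); print({k:np.round(o[k],4).tolist() for k in ['clock','qpos','eef_pos','ee_rot','width','ft_force','gripper_force']})
p=shot('wrist','w2.png'); print(p['eye'])
for q in ['spool_tall','nest_round','nest_wide','nest_long','nest_short']:
    print(q,[(round(d['conf'],2),np.round(world(p,d['centre']),3).tolist(),np.round(w2pix(p,world(p,d['centre']))).tolist()) for d in nets.spot_in(p,q)[:2]])
E
```

```text
{'clock': 5.8, 'qpos': [-0.403, 0.4202, 1.9855, 0.0002, 0.7366, -2.0796], 'eef_pos': [0.4881, -0.1751, 0.1393], 'ee_rot': [0.1657, -3.1367, -0.0007], 'width': 0.3877, 'ft_force': [-0.4096, -0.3399, -0.4514], 'gripper_force': 35.0618}
[ 0.41795635 -0.18221125  0.28161583]
spool_tall [(0.81, [0.479, -0.178, 0.169], [273.0, 277.0])]
nest_round [(0.85, [0.483, -0.176, 0.015], [279.0, 194.0])]
nest_wide [(0.92, [0.49, -0.251, 0.012], [191.0, 191.0])]
nest_long [(0.84, [0.495, -0.326, 0.007], [105.0, 187.0]), (0.35, [0.48, -0.179, 0.17], [271.0, 282.0])]
nest_short [(0.91, [0.513, -0.394, 0.008], [26.0, 199.0])]
```

View pics/w2.png

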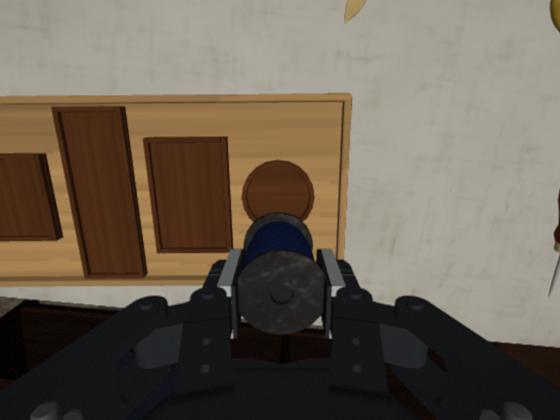

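The spool is held upright with its top at (281,292). The round nest is at about (279,195), and the other nests are clear in view. I'll check all these positions.

```bash
python3 - <<'E'
from h import *
p=shot('wrist')
print('spool top',pix2w(p,281,292,.17),'bottom',pix2w(p,278,244,.12))
r=[pix2w(p,*q,.016) for q in [(243,195),(314,195)]]; print('round',np.mean(r,0),np.hypot(*(r[1]-r[0])[:2]),pix2w(p,278.5,160,.016))
for n,qs in dict(wide=[(145,139),(228,137),(232,252),(156,253)],long=[(54,108),(126,108),(146,277),(83,279)]).items():
    W=[pix2w(p,*q,.016) for q in qs]; print(n,np.mean(W,0).round(4),[np.hypot(*(W[i]-W[i-1])[:2]).round(4) for i in range(4)],[np.degrees(np.arctan2(*(W[b]-W[a])[1::-1])).round(1) for a,b in((0,3),(1,2))])
E
```

```text
spool top [ 0.4846391  -0.17547013  0.17      ] bottom [ 0.48574934 -0.17688756  0.12      ]
round [ 0.4849641 -0.1773052  0.016    ] 0.05969729722768167 [ 0.45570542 -0.18034482  0.016     ]
wide [ 0.4955 -0.2509  0.016 ] [np.float64(0.0992), np.float64(0.0665), np.float64(0.0998), np.float64(0.0674)] [np.float64(5.0), np.float64(5.5)]
long [ 0.5043 -0.324   0.016 ] [np.float64(0.1485), np.float64(0.0562), np.float64(0.1465), np.float64(0.0574)] [np.float64(5.0), np.float64(5.5)]
```

Call:
apply_moves(motion=[[20,[0,0,-0.7],0],[20,[0,0,-1.5],0],[20,[0,0,-2.1],0],[20,[0,0,-2.5],0],[20,[0,0,-2.7],0],[20,[0,0,-2.7],0],[20,[0,0,-2.7],0]])

```text
clock: 6.73
eef_pos: [0.4886, -0.1762, 0.0312]
ee_rot: [0.165, -3.137, -0.0]
ft_force: [-0.7, -0.3, -0.5]
width: 0.383
gripper_force: 34.8
```

Call:
apply_moves(motion=[[36,[0,0,0],0],[36,[0,0,0],0],[40,[0,0,0],0],[44,[0,0,0],0],[54,[0,0,0],0],[60,[0,0,0],0],[60,[0,0,0],0]])

```text
clock: 7.32
eef_pos: [0.4886, -0.1763, 0.0314]
ee_rot: [-0.165, 3.137, -0.0]
ft_force: [0.8, 0.0, 0.1]
width: 0.702
gripper_force: 0.0
```

Call:
apply_moves(motion=[[62,[0,0,0.6],0],[62,[0,0,1.5],0],[62,[0,0,2.4],0],[62,[0.2,0.8,3],0],[62,[0.4,1.8,3.5],0],[62,[0.6,2.8,4],0],[62,[0.8,3.8,4],0],[62,[1.0,4.8,4],0],[62,[1.2,5.8,4],0],[62,[1.4,6.8,4],0]])

```text
clock: 8.15
eef_pos: [0.5439, 0.0945, 0.1917]
ee_rot: [-0.165, 3.137, 0.0]
ft_force: [1.8, -1.1, 0.2]
width: 0.727
gripper_force: 0.0
```

Call:
apply_moves(motion=[[62,[0.2,0.8,0],0],[62,[0.3,1.6,0],0],[62,[0.4,2.2,0],0],[62,[0.5,2.6,0],0],[62,[0.5,2.6,0],0],[62,[0.5,2.6,0],0]])

```text
clock: 8.65
eef_pos: [0.5638, 0.1967, 0.1911]
ee_rot: [0.167, -3.137, 0.0]
ft_force: [-0.3, -0.9, -0.9]
width: 0.726
gripper_force: 0.0
```

```bash
python3 - <<'E'
from h import *
o=sensors.get_obs(); print({k:np.round(o[k],4).tolist() for k in ['clock','eef_pos','ee_rot','width']})
p=shot('wrist','w3.png'); I=p['image'].astype(float)
for q in ['wax_cake','needle_tin']:
    print(q,[(round(d['conf'],2),np.round(world(p,d['centre']),3).tolist(),np.round(w2pix(p,world(p,d['centre']))).tolist()) for d in nets.spot_in(p,q)[:2]])
for n,m,z in [('wax',(I[...,0]-I[...,2]>70),.02),('tin',(I[...,1]>I[...,0]*1.3)&(I[...,1]>30),.016)]:
    k,l,st,ce=cv2.connectedComponentsWithStats(m.astype(np.uint8))
    for i in np.argsort(-st[1:,4])[:3]+1:
        ys,xs=np.where(l==i); W=np.array([pix2w(p,x,y,z)[:2]*1000 for x,y in zip(xs,ys)],np.float32); print(n,st[i],np.round(cv2.boxPoints(cv2.minAreaRect(W)),1).tolist(),np.round(cv2.minAreaRect(W)[0],1),np.round(cv2.minAreaRect(W)[1:][0],1),cv2.minAreaRect(W)[2])
E
```

```text
{'clock': 8.65, 'eef_pos': [0.5638, 0.1967, 0.1911], 'ee_rot': [0.1669, -3.1367, 0.0005], 'width': 0.726}
wax_cake [(0.73, [0.563, 0.203, 0.02], [287.0, 187.0]), (0.47, [0.48, 0.426, 0.023], [536.0, 126.0])]
needle_tin [(0.96, [0.575, 0.312, 0.014], [391.0, 208.0])]
wax [ 265  164   36   47 1465] [[541.4000244140625, 214.89999389648438], [541.7000122070312, 182.60000610351562], [587.2000122070312, 183.10000610351562], [586.7999877929688, 215.39999389648438]] [564.3 199. ] [45.5 32.3] 0.6286576986312866
wax [ 148   39   31   71 1400] [[442.3999938964844, 89.69999694824219], [444.79998779296875, 67.4000015258789], [502.8999938964844, 73.69999694824219], [500.6000061035156, 95.9000015258789]] [472.7  81.7] [58.4 22.4] 6.140312671661377
wax [ 95 399  37  21 554] [[843.7000122070312, 44.5], [848.7000122070312, -3.299999952316284], [879.5999755859375, -0.0], [874.5999755859375, 47.70000076293945]] [861.7  22.2] [31.1 48. ] 6.019975185394287
tin [ 366  174   45   73 1076] [[536.5, 316.6000061035156], [548.5999755859375, 279.1000061035156], [619.4000244140625, 302.0], [607.2999877929688, 339.5]] [577.9 309.3] [74.4 39.4] 17.86761474609375
tin [375 185  30  53 931] [[549.5999755859375, 314.79998779296875], [557.4000244140625, 290.5], [607.7999877929688, 306.70001220703125], [600.0999755859375, 330.8999938964844]] [578.7 310.7] [53.  25.4] 17.77133560180664
tin [327 123  24  19 430] [[496.20001220703125, 256.79998779296875], [498.6000061035156, 234.3000030517578], [515.2000122070312, 236.0], [512.7999877929688, 258.5]] [505.7 246.4] [16.7 22.6] 6.06002140045166
```

View pics/w3.png

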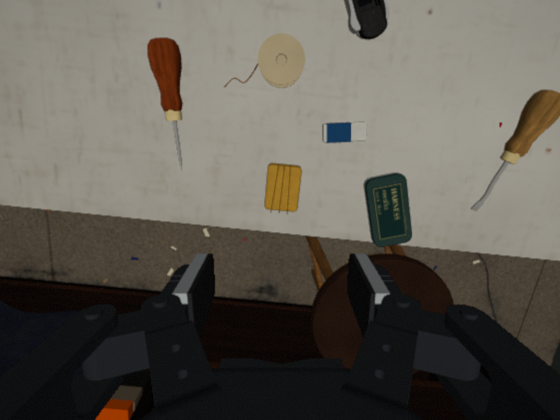

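Call:
apply_moves(motion=[[62,[0.03,0.06,-0.8],-0.5],[62,[0.03,0.06,-1.7],-1.06],[62,[0.03,0.06,-2.6],-1.06],[62,[0.03,0.06,-3.5],-1.06],[62,[0.03,0.06,-4.2],-1.06],[62,[0.03,0.06,-4.57],-1.06],[62,[0.03,0.06,-4.57],-1.06],[62,[0.03,0.06,-4.57],-1.06]])

```text
clock: 9.47
eef_pos: [0.5648, 0.1978, 0.0082]
ee_rot: [0.018, -3.14, 0.001]
ft_force: [0.1, 0.3, 0.3]
width: 0.727
gripper_force: 0.0
```

Call:
apply_moves(motion=[[24,[0,0,0],0],[24,[0,0,0],0],[24,[0,0,0],0],[24,[0,0,0],0],[24,[0,0,0],0],[24,[0,0,0],0],[24,[0,0,0],0],[24,[0,0,0],0]], force=35)

```text
clock: 10.13
eef_pos: [0.5662, 0.1989, 0.0103]
ee_rot: [-0.02, 3.139, 0.001]
ft_force: [-0.5, -2.9, 7.9]
width: 0.384
gripper_force: 34.6
```

Call:
apply_moves(motion=[[24,[0,0,0.5],0],[24,[0,0,1.4],0],[24,[0,0,2.2],0],[24,[0,-0.5,2.6],0],[24,[-0.1,-1.4,2.6],0],[24,[-0.2,-2.4,2.6],0],[24,[-0.3,-3.4,2.6],0.3],[24,[-0.4,-4.4,2.6],0.6],[24,[-0.5,-5.4,2.6],0.9],[24,[-0.6,-6.4,2.6],1.1]])

```text
clock: 10.97
eef_pos: [0.541, -0.059, 0.1138]
ee_rot: [-0.173, 3.135, -0.001]
ft_force: [2.2, -1.2, -0.8]
width: 0.386
gripper_force: 35.7
```

Call:
apply_moves(motion=[[24,[-0.1,-1,0],0],[24,[-0.2,-2,0],0],[24,[-0.3,-3,0],0],[24,[-0.4,-4,0],0],[24,[-0.5,-5,0],0],[24,[-0.6,-6,0],0],[24,[-0.7,-7,0],0],[24,[-0.7,-7.8,0],0],[24,[-0.7,-8.3,0],0],[24,[-0.7,-8.55,0],0]])

```text
clock: 11.8
eef_pos: [0.513, -0.4026, 0.1138]
ee_rot: [-0.167, 3.135, -0.003]
ft_force: [-0.3, 0.4, -0.7]
width: 0.384
gripper_force: 35.7
```

Call:
apply_moves(motion=[[24,[0,0,0],0],[24,[0,0,0],0]])

```text
clock: 11.97
eef_pos: [0.513, -0.3989, 0.113]
ee_rot: [-0.169, 3.137, -0.0]
ft_force: [-0.1, 0.0, -0.4]
width: 0.387
gripper_force: 35.7
```

```bash
python3 - <<'E'
from h import *
o=sensors.get_obs(); print({k:np.round(o[k],4).tolist() for k in ['clock','qpos','eef_pos','ee_rot','width','gripper_force']})
p=shot('wrist','w4.png'); print(nets.spot_in(p,'wax_cake')[:1],nets.spot_in(p,'nest_short')[:1])
C=lambda w:np.round(w2pix(p,w))
print('short nest inner pred',[C([.513+a*np.cos(.108)-b*np.sin(.108),-.399+a*np.sin(.108)+b*np.cos(.108),.016]).tolist() for a,b in [(.034,.026),(.034,-.026),(-.034,-.026),(-.034,.026)]])
E
```

```text
{'clock': 11.9667, 'qpos': [-0.7077, 0.6081, 1.6986, 0.0003, 0.8345, -2.3864], 'eef_pos': [0.513, -0.3989, 0.113], 'ee_rot': [-0.1693, 3.1367, -0.0001], 'width': 0.3872, 'gripper_force': 35.7378}
[{'centre': [-0.0012, 0.0227, 0.1452], 'conf': 0.7}] [{'centre': [-0.0041, -0.0171, 0.2529], 'conf': 0.73}]
short nest inner pred [[313.0, 249.0], [247.0, 249.0], [245.0, 164.0], [315.0, 164.0]]
```

View pics/w4.png

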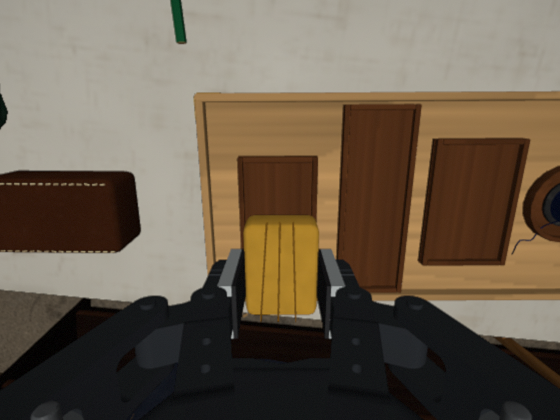

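Call:
apply_moves(motion=[[24,[0,0,-0.7],0],[24,[0,0,-1.4],0],[24,[0,0,-1.9],0],[24,[0,0,-2.2],0],[24,[0,0,-2.3],0],[24,[0,0,-2.3],0],[24,[0,0,-2.3],0]])

```text
clock: 12.7
eef_pos: [0.5136, -0.3986, 0.0211]
ee_rot: [-0.172, 3.137, -0.0]
ft_force: [-0.2, 0.2, -0.7]
width: 0.387
gripper_force: 36.6
```

Call:
apply_moves(motion=[[34,[0,0,0],0],[36,[0,0,0],0],[40,[0,0,0],0],[46,[0,0,0],0],[56,[0,0,0],0],[56,[0,0,0.5],0],[56,[0,0,1.2],0],[56,[0,0,2.0],0],[60,[0,0,2.8],0],[66,[0,0.5,3.6],0]])

```text
clock: 13.53
eef_pos: [0.5132, -0.3815, 0.1661]
ee_rot: [-0.168, 3.136, -0.003]
ft_force: [0.7, -0.6, 0.4]
width: 0.772
gripper_force: 0.0
```

Call:
apply_moves(motion=[[66,[0.1,1,0],0],[66,[0.2,2,0],0],[66,[0.3,3,0],0],[66,[0.4,4,0],0],[66,[0.5,5,0],0],[66,[0.6,6,0],0],[66,[0.7,7,0],0],[66,[0.8,8,0],0],[66,[0.9,9,0],0],[66,[1.0,10,0],0]])

```text
clock: 14.37
eef_pos: [0.553, 0.0227, 0.1647]
ee_rot: [-0.17, 3.137, -0.0]
ft_force: [2.1, 0.5, -0.5]
width: 0.773
gripper_force: 0.0
```

Call:
apply_moves(motion=[[66,[0.1,1,0],0.4],[66,[0.2,2,0],0.8],[66,[0.3,3,0],1.2],[66,[0.4,4,0],1.6],[66,[0.5,5,0],2.0],[66,[0.6,6,0],2.4],[66,[0.6,6.7,0],2.4],[66,[0.6,7.2,0],2.4],[66,[0.6,7.2,0],2.4],[66,[0.6,7.2,0],2.4]])

```text
clock: 15.2
eef_pos: [0.5767, 0.3097, 0.1643]
ee_rot: [0.5, -3.101, 0.0]
ft_force: [-0.2, -0.3, -0.0]
width: 0.772
gripper_force: 0.0
```

```bash
cat > tin.py <<'E'
from h import *
o=sensors.get_obs(); print({k:np.round(o[k],4).tolist() for k in ['clock','eef_pos','ee_rot','width','gripper_force']})
m=R.from_rotvec(o['ee_rot']).as_matrix(); print('y dir',np.degrees(np.arctan2(m[1,1],m[0,1])))
p=shot('wrist','w5.png'); I=p['image'].astype(float)
m=(I.max(2)<95)&(I[...,1]>I[...,0]*1.15)&(I[...,1]>20); m=cv2.morphologyEx(m.astype(np.uint8),cv2.MORPH_CLOSE,np.ones((9,9)))
k,l,st,ce=cv2.connectedComponentsWithStats(m)
for i in np.argsort(-st[1:,4])[:2]+1:
    ys,xs=np.where(l==i); W=np.array([pix2w(p,x,y,.016)[:2]*1000 for x,y in zip(xs,ys)],np.float32); print(st[i],np.round(cv2.boxPoints(cv2.minAreaRect(W)),1).tolist(),cv2.minAreaRect(W))
E
python3 tin.py
```

```text
{'clock': 15.2, 'eef_pos': [0.5767, 0.3097, 0.1643], 'ee_rot': [0.5002, -3.1013, 0.0003], 'width': 0.7723, 'gripper_force': 0.0}
y dir 108.32272925666408
[ 259  154   45   78 3283] [[537.2000122070312, 318.20001220703125], [549.5999755859375, 280.6000061035156], [618.7000122070312, 303.3999938964844], [606.2000122070312, 341.0]] ((577.9091796875, 310.79290771484375), (72.7354507446289, 39.63734436035156), 18.27509117126465)
[ 517  314   43   56 1427] [[602.7000122070312, 599.4000244140625], [638.0999755859375, 582.7999877929688], [673.2999877929688, 657.7000122070312], [637.9000244140625, 674.2999877929688]] ((638.0142822265625, 628.535888671875), (82.75701904296875, 39.15492248535156), 64.81613159179688)
```

View pics/w5.png

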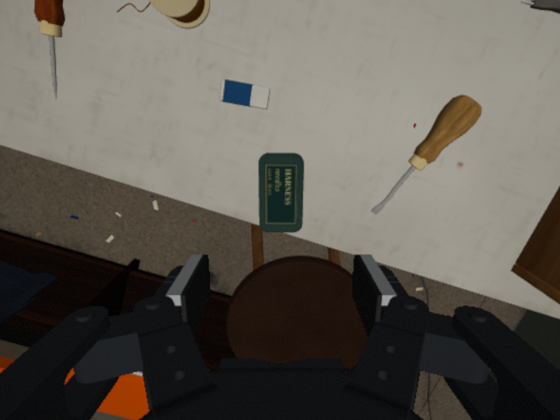

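Call:
apply_moves(motion=[[66,[0.03,0.03,-0.8],0],[66,[0.03,0.03,-1.7],0],[66,[0.03,0.03,-2.6],0],[66,[0.03,0.03,-3.4],0],[66,[0.03,0.03,-3.8],0],[66,[0.03,0.03,-3.98],0],[66,[0.03,0.03,-3.98],0],[66,[0.03,0.03,-3.98],0]])

```text
clock: 15.92
eef_pos: [0.5789, 0.3094, 0.0061]
ee_rot: [-0.496, 3.102, 0.0]
ft_force: [0.3, 0.0, -0.2]
width: 0.774
gripper_force: 0.0
```

Call:
apply_moves(motion=[[32,[0,0,0],0],[32,[0,0,0],0],[32,[0,0,0],0],[32,[0,0,0],0],[32,[0,0,0],0],[32,[0,0,0],0],[32,[0,0,0],0],[32,[0,0,0],0]], force=40)

```text
clock: 16.58
eef_pos: [0.5793, 0.3104, 0.0072]
ee_rot: [-0.497, 3.1, 0.001]
ft_force: [-0.3, -2.0, 10.1]
width: 0.463
gripper_force: 39.7
```

Call:
apply_moves(motion=[[32,[0,0,0.4],0],[32,[0,0,1.2],0],[32,[0,0,2.0],0],[32,[0,-0.5,2.6],0],[32,[-0.2,-1.3,2.6],-0.4],[32,[-0.4,-2.2,2.6],-0.8],[32,[-0.6,-3.2,2.6],-1.2],[32,[-0.8,-4.2,2.6],-1.6],[32,[-1.0,-5.2,2.6],-2.0],[32,[-1.1,-6.2,2.6],-2.4]])

```text
clock: 17.42
eef_pos: [0.5334, 0.0606, 0.1104]
ee_rot: [-0.169, 3.136, -0.0]
ft_force: [0.1, -0.0, -1.2]
width: 0.468
gripper_force: 41.3
```

Call:
apply_moves(motion=[[32,[-0.1,-1,0],0],[32,[-0.3,-2,0],0],[32,[-0.4,-3,0],0],[32,[-0.6,-4,0],0],[32,[-0.7,-5,0],0],[32,[-0.9,-6,0],0],[32,[-0.96,-6.9,0],0],[32,[-0.96,-7.5,0],0],[32,[-0.96,-7.83,0],0],[32,[-0.96,-7.83,0],0]])

```text
clock: 18.25
eef_pos: [0.4964, -0.2539, 0.1102]
ee_rot: [-0.166, 3.135, -0.002]
ft_force: [0.3, 0.0, -0.8]
width: 0.466
gripper_force: 41.3
```

Call:
apply_moves(motion=[[32,[0,0,0],0],[32,[0,0,0],0]])

```text
clock: 18.42
eef_pos: [0.4958, -0.25, 0.1095]
ee_rot: [0.171, -3.137, -0.0]
ft_force: [0.1, 0.7, -0.4]
width: 0.465
gripper_force: 41.3
```

```bash
python3 - <<'E'
from h import *
o=sensors.get_obs(); print({k:np.round(o[k],4).tolist() for k in ['clock','qpos','eef_pos','ee_rot','width','gripper_force']})
m=R.from_rotvec(o['ee_rot']).as_matrix(); print('y dir',np.degrees(np.arctan2(m[1,1],m[0,1])))
p=shot('wrist','w6.png')
C=lambda w:np.round(w2pix(p,w))
print('wide nest inner pred',[C([.4955+a*np.cos(.108)-b*np.sin(.108),-.2505+a*np.sin(.108)+b*np.cos(.108),.016]).tolist() for a,b in [(.0465,.0295),(.0465,-.0295),(-.0465,-.0295),(-.0465,.0295)]])
E
```

```text
{'clock': 18.4167, 'qpos': [-0.5217, 0.5058, 1.9257, 0.0002, 0.7104, -2.2017], 'eef_pos': [0.4958, -0.25, 0.1095], 'ee_rot': [0.1712, -3.1368, -0.0004], 'width': 0.4645, 'gripper_force': 41.3149}
y dir 96.24760432260688
wide nest inner pred [[316.0, 265.0], [242.0, 265.0], [238.0, 147.0], [320.0, 147.0]]
```

View pics/w6.png

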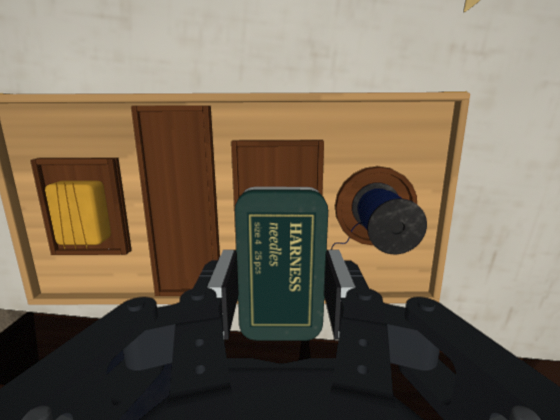

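Call:
apply_moves(motion=[[32,[0,0,-0.7],0],[32,[0,0,-1.4],0],[32,[0,0,-1.9],0],[32,[0,0,-2.2],0],[32,[0,0,-2.28],0],[32,[0,0,-2.28],0],[32,[0,0,-2.28],0]])

```text
clock: 19.05
eef_pos: [0.4963, -0.2505, 0.0185]
ee_rot: [-0.172, 3.137, -0.0]
ft_force: [0.3, 1.0, -0.3]
width: 0.468
gripper_force: 41.3
```

Call:
apply_moves(motion=[[41,[0,0,0],0],[43,[0,0,0],0],[47,[0,0,0],0],[53,[0,0,0],0],[55,[0,0,0],0],[55,[0,0,0.5],0],[55,[0,0,1.2],0],[55,[0,0,2.0],0],[55,[0,0,2.8],0],[55,[0,0.5,3.6],0]])

```text
clock: 19.88
eef_pos: [0.4962, -0.2332, 0.1637]
ee_rot: [-0.168, 3.136, -0.002]
ft_force: [0.3, -0.4, 1.1]
width: 0.644
gripper_force: 0.0
```

Call:
apply_moves(motion=[[55,[0,1,0],0],[55,[-0.1,2,0],0],[55,[-0.2,3,0],0],[55,[-0.3,4,0],0],[55,[-0.4,5,0],0],[55,[-0.5,6,0],0],[55,[-0.6,7,0],0],[55,[-0.6,7.8,0],0],[55,[-0.6,7.8,0],0],[55,[-0.6,7.8,0],0]])

```text
clock: 20.72
eef_pos: [0.4717, 0.0824, 0.1622]
ee_rot: [-0.176, 3.136, 0.0]
ft_force: [-0.0, -0.7, -1.1]
width: 0.644
gripper_force: 0.0
```

```bash
python3 - <<'E'
from h import *
o=sensors.get_obs(); print({k:np.round(o[k],4).tolist() for k in ['clock','eef_pos','ee_rot','width']})
p=shot('wrist','w7.png'); I=p['image'].astype(float)
m=(I[...,0]-I[...,2]>45)&(I[...,0]>I[...,1]*1.6)
k,l,st,ce=cv2.connectedComponentsWithStats(m.astype(np.uint8))
for i in np.argsort(-st[1:,4])[:2]+1:
    ys,xs=np.where(l==i); W=np.array([pix2w(p,x,y,.013)[:2]*1000 for x,y in zip(xs,ys)],np.float32); print(st[i],cv2.minAreaRect(W),W.mean(0))
cv2.imwrite('pics/c7.png',cv2.resize(p['image'][60:260,160:400,::-1],None,fx=3,fy=3,interpolation=3))
E
```

```text
{'clock': 20.7167, 'eef_pos': [0.4717, 0.0824, 0.1622], 'ee_rot': [-0.1756, 3.1364, 0.0], 'width': 0.6443}
[ 266  160   27   66 1360] ((473.06298828125, 81.65666198730469), (61.59916687011719, 23.650800704956055), 6.927422523498535) [469.01328  81.63462]
[380 164  18  16  43] ((440.7470703125, 176.20167541503906), (3.674473285675049, 19.657455444335938), 50.51332092285156) [440.09897 176.52277]
```

View pics/c7.png

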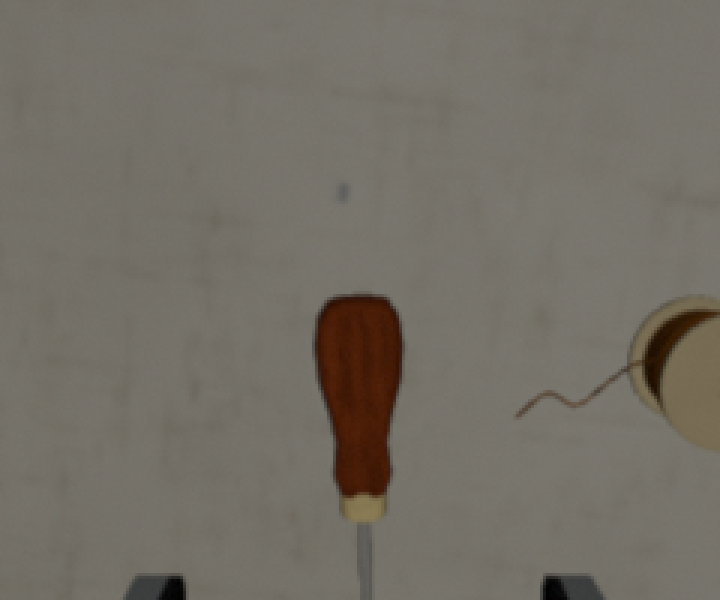

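Call:
apply_moves(motion=[[55,[0.11,0,-0.8],0],[55,[0.11,0,-1.7],0.1],[55,[0.11,0,-2.6],0.1],[55,[0.11,0,-3.4],0.1],[55,[0.11,0,-3.75],0.1],[55,[0.11,0,-3.9],0.1],[55,[0.11,0,-3.9],0.1],[55,[0.11,0,-3.9],0.1]])

```text
clock: 21.43
eef_pos: [0.4767, 0.0801, 0.0066]
ee_rot: [-0.182, 3.136, -0.0]
ft_force: [1.3, 0.4, 0.4]
width: 0.646
gripper_force: 0.0
```

Call:
apply_moves(motion=[[12,[0,0,0],0],[12,[0,0,0],0],[12,[0,0,0],0],[12,[0,0,0],0],[12,[0,0,0],0],[12,[0,0,0],0],[12,[0,0,0],0],[12,[0,0,0],0],[12,[0,0,0],0]], force=40)

```text
clock: 22.18
eef_pos: [0.4771, 0.081, 0.0073]
ee_rot: [-0.184, 3.134, 0.0]
ft_force: [-0.7, -1.3, 12.5]
width: 0.258
gripper_force: 38.2
```

Call:
apply_moves(motion=[[12,[0,0,0.4],0],[12,[0,0,1.2],0],[12,[0,0,2.0],0],[12,[0,-0.5,2.6],0],[12,[0,-1.4,2.8],0],[12,[0,-2.4,2.8],0],[12,[0,-3.4,2.8],0],[12,[0,-4.4,2.8],0],[12,[0,-5.4,2.8],0],[12,[0,-6.4,2.8],0]])

```text
clock: 23.02
eef_pos: [0.4761, -0.1772, 0.119]
ee_rot: [-0.184, 3.135, -0.001]
ft_force: [1.7, 0.0, 0.6]
width: 0.254
gripper_force: 39.5
```

Call:
apply_moves(motion=[[12,[0,-1,0],0],[12,[0,-2,0],0],[12,[0,-2.9,0],-0.1],[12,[0,-3.5,0],-0.1],[12,[-0.05,-3.8,0],-0.1],[12,[-0.05,-3.8,0],-0.1],[12,[-0.05,-3.8,0],-0.1],[12,[-0.05,-3.8,0],-0.1]])

```text
clock: 23.68
eef_pos: [0.4741, -0.3258, 0.1182]
ee_rot: [0.171, -3.137, -0.001]
ft_force: [0.4, 0.7, -0.2]
width: 0.262
gripper_force: 39.5
```

```bash
python3 - <<'E'
from h import *
o=sensors.get_obs(); print({k:np.round(o[k],4).tolist() for k in ['clock','eef_pos','ee_rot','width','gripper_force']})
p=shot('wrist','w8.png')
C=lambda w:np.round(w2pix(p,w)).tolist()
f=lambda a,b,z:[.5045+a*np.cos(.108)-b*np.sin(.108),-.3247+a*np.sin(.108)+b*np.cos(.108),z]
print('nest inner',[C(f(a,b,.016)) for a,b in [(.071,.023),(.071,-.023),(-.071,-.023),(-.071,.023)]],'awl butt,mid,tip',[C(f(a,0,.126)) for a in(-.0615,0,.0615)])
E
```

```text
{'clock': 23.6833, 'eef_pos': [0.4741, -0.3258, 0.1182], 'ee_rot': [0.1712, -3.1366, -0.0009], 'width': 0.2624, 'gripper_force': 39.5344}
nest inner [[304.0, 318.0], [251.0, 318.0], [246.0, 154.0], [308.0, 154.0]] awl butt,mid,tip [[275.0, 208.0], [275.0, 330.0], [276.0, 428.0]]
```

View pics/w8.png

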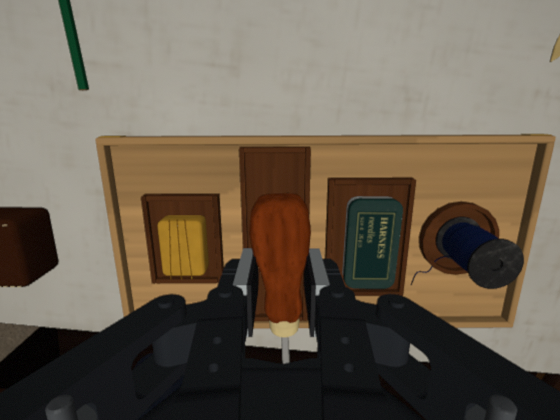

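Call:
apply_moves(motion=[[12,[0.08,-0.06,-0.7],0],[12,[0.08,-0.06,-1.4],0],[12,[0.08,-0.06,-2.0],0],[12,[0.08,-0.06,-2.35],0],[12,[0.08,-0.06,-2.5],0],[12,[0.08,-0.06,-2.5],0],[12,[0.08,-0.06,-2.5],0]])

```text
clock: 24.32
eef_pos: [0.4778, -0.3286, 0.0183]
ee_rot: [0.172, -3.137, -0.0]
ft_force: [-0.2, 0.1, -0.5]
width: 0.253
gripper_force: 39.0
```

Call:
apply_moves(motion=[[23,[0,0,0],0],[25,[0,0,0],0],[28,[0,0,0],0],[33,[0,0,0],0],[40,[0,0,0],0],[42,[0,0,0],0],[42,[0,0,0.6],0],[42,[0,0,1.4],0],[42,[0,0,2.4],0],[42,[0,0,3.4],0]])

```text
clock: 25.15
eef_pos: [0.4768, -0.3291, 0.1551]
ee_rot: [0.17, -3.136, -0.002]
ft_force: [0.8, -0.8, 0.0]
width: 0.489
gripper_force: 0.0
```

Call:
apply_moves(motion=[[42,[0,0.6,0.6],0],[42,[0,1.2,0.8],0],[42,[0,1.5,0.8],0],[42,[0,1.5,0.8],0],[42,[0,1.5,0.8],0]])

```text
clock: 25.57
eef_pos: [0.4773, -0.2692, 0.1856]
ee_rot: [0.172, -3.136, -0.0]
ft_force: [-0.8, -0.2, 0.3]
width: 0.494
gripper_force: 0.0
```

```bash
python3 - <<'E'
from h import *
o=sensors.get_obs(); print({k:np.round(o[k],4).tolist() for k in ['clock','eef_pos','width','ft_force']})
p=shot('wrist'); cv2.imwrite('pics/w9.png',cv2.resize(p['image'][80:380,60:460,::-1],None,fx=2,fy=2,interpolation=3))
E
```

```text
{'clock': 25.5667, 'eef_pos': [0.4773, -0.2692, 0.1856], 'width': 0.4942, 'ft_force': [-0.8197, -0.2179, 0.2806]}
```

View pics/w9.png

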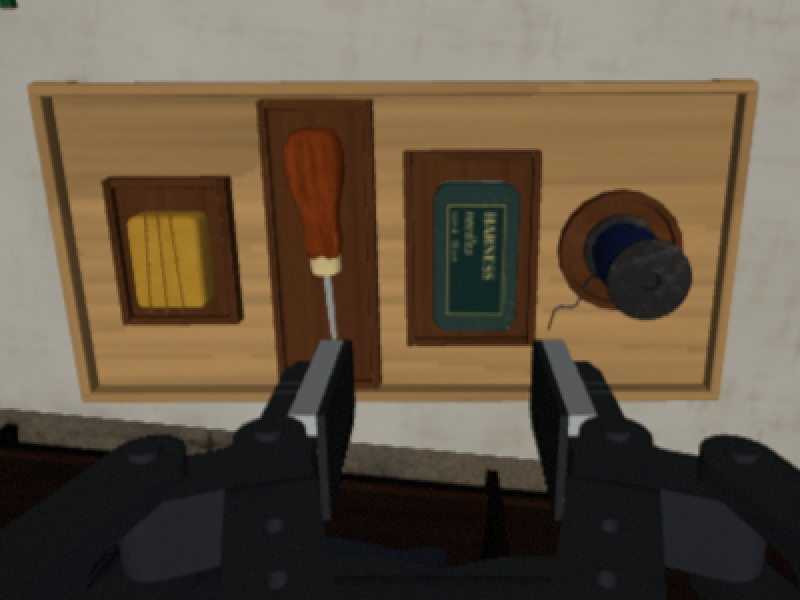

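All four pieces sit in their nests, but a finger hides the awl's tip. I'll back off and check from above.

Call:
apply_moves(motion=[[42,[0,1,0.5],0],[42,[0,2,1],0],[42,[0,3,1],0],[42,[0,4,1],0],[42,[0,5,1],0],[42,[0,6,1],0],[42,[0,6,1],0],[42,[0,6,1],0],[42,[0,6,1],0]])

```text
clock: 26.37
eef_pos: [0.4777, -0.0301, 0.2255]
ee_rot: [0.171, -3.136, 0.0]
ft_force: [-0.3, 0.1, -0.0]
width: 0.49
gripper_force: 0.0
```

```bash
python3 - <<'E'
from h import *
p=shot('top'); cv2.imwrite('pics/t9.png',cv2.resize(p['image'][165:265,315:460,::-1],None,fx=5,fy=5,interpolation=3))
E
```

```text
(no output)
```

View pics/t9.png

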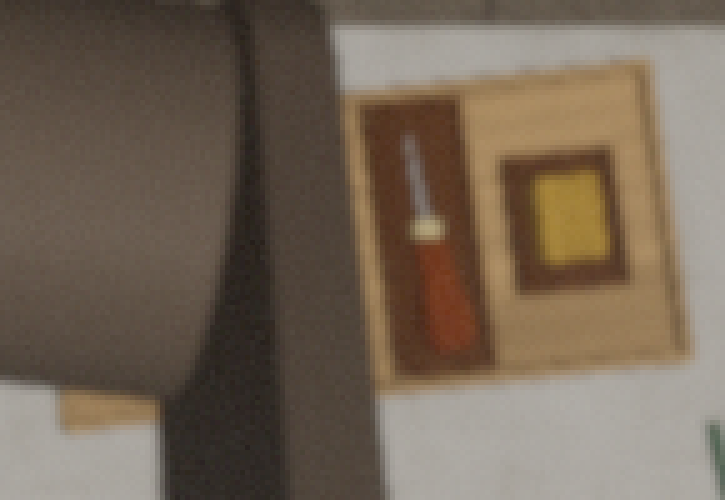

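The awl, from its tip at (408,135) to its butt at (455,350), and the wax both lie wholly inside their nests. The tin and the spool were confirmed in the last wrist view.

```bash
python3 -c "
from h import *
print(env.hand_in())"
```

```text
the job is handed in; nothing more can be done
None
```

The job is handed in: the tall spool, wax cake, needle tin and awl each went into their nests in that order, the final pictures showed all four inside the rims, and I left the short spool and beveler alone.

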